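# Find the full tea tin by feel

## Robot

A 6-joint arm with a two-finger parallel gripper is mounted at the origin on a cart in front of the work surface, level with it; the furniture and walls round the work are solid. World frame = base frame: x ahead of the robot, y to its left, z up, the work surface at z = 0. Lengths are in m, angles in rad, forces in N, time in s.
With the tool pointing down it reaches from about 0.225 to 0.875 m from the base axis. Payload 3.4 kg.
Tool frame: the origin (TCP) lies on the centre line of the jaws, within the pads' length; the fingertips stand 11 mm ahead of it and the grasp point (between the pads) lies 8 mm behind it; z points along the fingers, y is the line along which they close (so a half turn about z gives the same grasp; the last joint's range is limited). The gripper opens to 85 mm and grips with 20 to 120 N. Pads are 22 mm wide; open, the fingers measure 114 mm over their backs; the gripper's body (76 mm by 85 mm) begins 54 mm behind the grasp point. The pads swing forward as they close: fully open they stand 13 mm farther back than shut.
Start: joints at [1.16, 0.276, 1.505, -0, 1.361, -0.121], TCP at [0.164, 0.551, 0.242] pointing down, gripper open.
Joint ranges: [-2.89, 2.89], [-0.75, 2.08], [0.22, 2.7], [-1.18, 4.32], [0.11, 2.71], [-2.7, 2.7]. Speed limits (rad/s): [2.57, 2.57, 3.14, 3.14, 3.14, 3.14].

## Interface

Orientations are given as a unit quaternion [w, x, y, z].
In Python, from rig import manip, eyes, job gives the robot as it stands.
- The arm moves only by the tool drive_tool, never from a script. Its argument "rows" is a list of rows, each a list of 3 entries, a list of its own where there are three numbers: the turn, a rotation vector about the world's x, y, z in rad, then the shift along the world's x, y, z in cm, then the finger opening in cm, from 0 to 8.54. A call has 1 to 8 rows; each row shifts and turns the commanded pose from where the row before left it; what a row does not reach is not made up. A row lasts 1/8 s, in which the tool goes at most 62.5 mm and 10.7 degrees, less where a joint would pass 70% of its speed; a pose out of reach is approached as far as the arm can. A call is refused whole if a number of a shift passes 6.25 or a number of a turn 0.188, either way. A call with a gripper value outside its range is refused whole. The fingers move at their own pace and stop on an object; "force" is the grip in N (left out, the last holds). Time passes only in rows, so rows that do not move let the fingers close. It gives the time, the measured TCP pose, the force, the opening and the grip force at its end, in the units of the state.
- manip.get_state(): the state, without advancing time (a new reading comes with each control period).
- eyes.get_image(name): name is "side" or "top"; returns the picture (400x640x3 uint8, red, green, blue); there is no depth.
- eyes.get_calibration(name): a dict with "camera_matrix" (3x3 intrinsics, pixels), "view" (4x4, takes a point from world to camera coordinates). Camera axes: x right, y up, looking along -z (the intrinsics and any distortion apply to the point x, -y, -z); pixel columns grow to the right and rows downward; lengths in m; the calibration is good to about 2 mm. A picture is of the moment at which its call begins. get_calibration takes no time and is no camera call.
- job.sign_off(): hands the job in; it is judged then, once.
The state is a dict: "clock": time; "qpos": joint angles; "qd": joint speeds; "effort": joint torques, N m; "position": TCP position; "ee_rot": TCP orientation; "contact_force": force on the tool from outside, world axes, zero at the start; "moment": the same for the moment, N m; "width": finger opening in m; "gripper_force": force on a finger pad.
Only numpy, scipy, OpenCV 4.12 (cv2) and the standard library are available. Lean on these libraries where they do the work, as an engineer would, in place of code of your own. Each camera call takes 0.05 s, during which the arm holds its last target. There are 200 camera calls.

## Task

Three identical closed tea tins stand on cork coasters and only one is full. Working from left to right as the robot sees them, lift each tin clear of its coaster to feel its weight and set the lighter ones back upright on the coasters, one on each and well centred, never dropping one or tipping one over, and leave the other things on the worktop where they are. Finish while holding the heaviest tin upright and still in the gripper, about 20 cm above its coaster, with the other two standing on coasters; do not put it down or let it go.

Things in the scene. Friction and masses are not known exactly. Their poses are not given: they have to be found in the camera images.
- tin_a_center (a point): centre (half-way up, on the axis) of one of three tea tins that look exactly alike: plain steel, upright, closed, round, 110 mm tall, 60 mm across the straight side (up to 84 mm above its foot), with a fixed lid 63 mm across above that. Its z axis points up. Which coaster a tin stands on varies and its name says nothing of its weight. Tins weigh between 0.18 and 0.72 kg; the heaviest is at least 0.2 kg heavier than each of the others. A grip of 30 N carries any of them.
- tin_b_center (a point): centre (half-way up, on the axis) of one of three tea tins that look exactly alike: plain steel, upright, closed, round, 110 mm tall, 60 mm across the straight side (up to 84 mm above its foot), with a fixed lid 63 mm across above that. Its z axis points up. Which coaster a tin stands on varies and its name says nothing of its weight. Tins weigh between 0.18 and 0.72 kg; the heaviest is at least 0.2 kg heavier than each of the others. A grip of 30 N carries any of them.
- tin_c_center (a point): centre (half-way up, on the axis) of one of three tea tins that look exactly alike: plain steel, upright, closed, round, 110 mm tall, 60 mm across the straight side (up to 84 mm above its foot), with a fixed lid 63 mm across above that. Its z axis points up. Which coaster a tin stands on varies and its name says nothing of its weight. Tins weigh between 0.18 and 0.72 kg; the heaviest is at least 0.2 kg heavier than each of the others. A grip of 30 N carries any of them.
- coaster_left_seat (a point): the left coaster (largest y), a fixed cork disc 90 mm across and 6 mm thick on the worktop; this point lies over its middle, 61 mm above the worktop, just where the centre of a tin is when it stands there
- coaster_middle_seat (a point): the middle coaster (between the other two), a fixed cork disc 90 mm across and 6 mm thick on the worktop; this point lies over its middle, 61 mm above the worktop, just where the centre of a tin is when it stands there
- coaster_right_seat (a point): the right coaster (smallest y), a fixed cork disc 90 mm across and 6 mm thick on the worktop; this point lies over its middle, 61 mm above the worktop, just where the centre of a tin is when it stands there
- tin_a: the tea tin of that letter as a body; origin at the centre of its underside, 55 mm below its centre point
- tin_b: the tea tin of that letter as a body; origin at the centre of its underside, 55 mm below its centre point
- tin_c: the tea tin of that letter as a body; origin at the centre of its underside, 55 mm below its centre point
- coaster_left: the left cork coaster as a body; origin at the centre of its underside, on the worktop
- coaster_middle: the middle cork coaster as a body; origin at the centre of its underside, on the worktop
- coaster_right: the right cork coaster as a body; origin at the centre of its underside, on the worktop
- teaspoon: steel teaspoon, 132x26x9 mm, lying roughly along x between the left and middle coasters; origin on its underside; leave it alone
- peeler: dark green peeler, 170x25x18 mm, lying roughly along x between the middle and right coasters; origin on its underside; leave it alone
- lemon: lemon, 71x53x51 mm, behind the tins; origin on its underside; leave it alone
- salt_shaker: glass salt shaker, 44 mm across, 90 mm tall, behind the tins; origin at its foot; leave it alone
Mind the look-alikes: they are no part of the job. Leave any green or pink look-alike of the tin_c alone.

How it is judged:
By the outcome, as a careful person would: the job done as asked, in the order asked, and still so for the second after the job is handed in, while the arm keeps its last pose, push and grip.
It also fails if it takes over 72 s, if anything falls off the work surface, if the arm or the gripper's body presses on something with over 40 N, if the wrist force passes 120 N, or if a joint passes its speed limit or range.

## Working session

There is one attempt and no reset: what is moved stays moved. The work goes in short steps, Python scripts to look and compute and a tool call to move; the robot and the scene stay as the last step left them, time stands still between calls to the robot, and variables do not carry over. Pictures are saved under pics/ and viewed, at most 10 in all, crops included, and the job is handed in when it is done.

Besides the shell and the picture viewer there is one more tool, called after "Request:" as name(argument=value, ...), one argument or row to a line, values as JSON. drive_tool: Moves the arm, as the interface text tells. Its arguments: {"type":"object","properties":{"rows":{"type":"array"},"force":{"type":"number"}},"required":["rows"]}

```bash
mkdir -p pics
python3 - <<'E'
from rig import manip, eyes, job
import cv2,json
for n in("top","side"):
    cv2.imwrite(f"pics/{n}0.png",eyes.get_image(n)[:,:,::-1]); c=eyes.get_calibration(n); print(n,c)
print(manip.get_state())
E
```

```text
top {'camera_matrix': array([[472.26473671,   0.        , 320.88797866],
       [  0.        , 472.26473671, 198.82922525],
       [  0.        ,   0.        ,   1.        ]]), 'view': array([[-0.01977971, -0.99931077, -0.0314124 ,  0.04216074],
       [ 0.98405651, -0.02501295,  0.17608842, -0.57029106],
       [-0.17675277, -0.0274286 ,  0.98387303, -1.09372215],
       [ 0.        ,  0.        ,  0.        ,  1.        ]])}
side {'camera_matrix': array([[401.24292846,   0.        , 320.34491301],
       [  0.        , 401.24292846, 198.10868025],
       [  0.        ,   0.        ,   1.        ]]), 'view': array([[-0.97751777, -0.21084725, -0.00156396,  0.57025091],
       [ 0.13690916, -0.64033642,  0.75579439, -0.14005528],
       [-0.16035863,  0.73858832,  0.65480715, -1.06467667],
       [ 0.        ,  0.        ,  0.        ,  1.        ]])}
{'clock': 0.1, 'qpos': array([ 1.16003032e+00,  2.76506370e-01,  1.50599419e+00,  1.78913277e-05,
        1.36071695e+00, -1.21004361e-01]), 'qd': array([ 0.00101022, -0.00059126, -0.00166453, -0.00010959, -0.00116391,
       -0.00086846]), 'effort': array([ 3.74537398e-03, -4.17695582e+01, -2.46406692e+01,  1.70373614e-04,
        5.76220220e-03,  4.68399924e-05]), 'position': array([0.16411018, 0.55060965, 0.2415456 ]), 'ee_rot': array([-2.21916649e-04,  1.44376306e-01,  9.89522522e-01, -7.81581661e-04]), 'contact_force': array([-0.11745361,  0.7772415 ,  0.28198662]), 'moment': array([ 0.03403774,  0.02885159, -0.01048853]), 'gripper_force': 0.0, 'width': 0.08527290056510957}
```

View pics/top0.png

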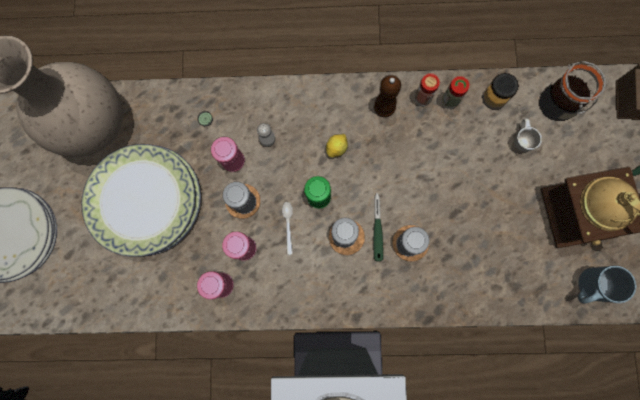

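View pics/side0.png

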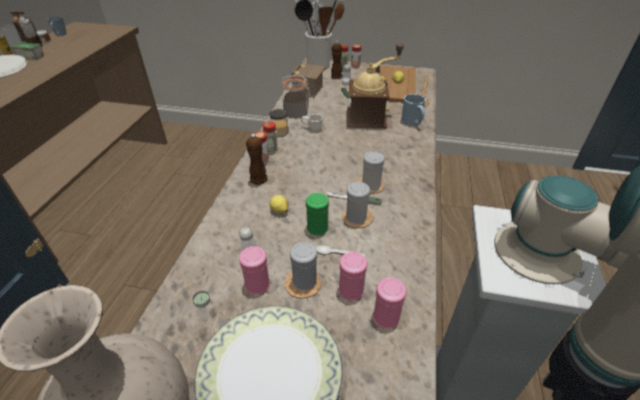

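```bash
cat > h.py <<'E'
from rig import manip, eyes, job
import cv2,numpy as np
from scipy.optimize import minimize
C={n:eyes.get_calibration(n) for n in("top","side")}
def proj(n,P):
    P=np.atleast_2d(P);V=C[n]["view"];c=P@V[:3,:3].T+V[:3,3];K=C[n]["camera_matrix"]
    return np.c_[K[0,0]*c[:,0]/-c[:,2]+K[0,2],K[1,1]*-c[:,1]/-c[:,2]+K[1,2]]
def ray(n,uv,z):
    V=C[n]["view"];K=C[n]["camera_matrix"];R=V[:3,:3]
    d=np.array([(uv[0]-K[0,2])/K[0,0],-(uv[1]-K[1,2])/K[1,1],-1]);o=-R.T@V[:3,3];d=R.T@d
    return (o+d*(z-o[2])/d[2])
A=np.linspace(0,2*np.pi,48,endpoint=False)
def circ(x,y,z,r): return np.c_[x+r*np.cos(A),y+r*np.sin(A),0*A+z]
def tinpts(x,y,z=.006): return np.r_[circ(x,y,z,.03),circ(x,y,z+.084,.0315),circ(x,y,z+.11,.0315)]
S=4
def poly(n,P):
    m=np.zeros((400*S,640*S),np.uint8)
    cv2.fillConvexPoly(m,cv2.convexHull(((proj(n,P)+.5)*S-.5).round().astype(np.int32)),1);return m
def load(n,im): return cv2.resize(im,None,fx=S,fy=S,interpolation=cv2.INTER_CUBIC)
def masks(im):
    h=cv2.cvtColor(cv2.GaussianBlur(im,(0,0),2),cv2.COLOR_BGR2HSV).astype(int)
    orange=(h[...,0]>6)&(h[...,0]<18)&(h[...,1]>105)&(h[...,2]>60)
    b=cv2.GaussianBlur(im,(0,0),2).astype(int); grey=(b[...,0]-b[...,2]>-3)&(h[...,1]<70)
    return orange,grey
def fit(ims,g,tin=True,views=("top","side")):
    M={n:masks(load(n,ims[n])) for n in views}
    W={}
    for n in views:
        c=((proj(n,[[g[0],g[1],.05]])[0])*S).astype(int); W[n]=(slice(c[1]-45*S,c[1]+45*S),slice(c[0]-35*S,c[0]+35*S))
    def cost(p):
        e=0
        for n in views:
            t=poly(n,tinpts(p[0],p[1]))[W[n]]>0; k=(poly(n,circ(p[2],p[3],.006,.045))[W[n]]>0)&~t
            o,gr=M[n]; o=o[W[n]];gr=gr[W[n]]
            if tin: e+=(t!=(gr&~k)).sum()*.5
            e+=(k!=o).sum()
        return float(e)
    p=np.array([g[0],g[1],g[0],g[1]])
    for s in(.01,.004):
        p=minimize(cost,p,method="Nelder-Mead",options=dict(initial_simplex=p+np.r_[np.zeros((1,4)),np.eye(4)*s],maxiter=120)).x
    return p,cost(p)
E
cat > m.py <<'E'
from h import *
ims={n:cv2.imread(f"pics/{n}0.png") for n in C}
G=[ray("top",u,.116)[:2] for u in((236,190),(345,228),(414,237))]
vis={n:load(n,ims[n]) for n in C}
for g in G:
    for vs in(("top","side"),("top",),("side",)):
        p,c=fit(ims,g,views=vs);print(vs,np.round(p,4),c)
        if len(vs)==2:
            for n in C:
                for P in(tinpts(p[0],p[1]),circ(p[2],p[3],.006,.045)): cv2.polylines(vis[n],[cv2.convexHull(((proj(n,P)+.5)*S-.5).round().astype(np.int32))],1,(0,0,255))
for n,u in dict(spoon1=(288,205),spoon2=(290,253),pe1=(377,196),pe2=(379,259),pinkN=(237,239),green=(317,184),pink2=(226,145)).items(): print(n,ray("top",u,.11 if n[0] in"g" or n[:3]=="pin" else .006).round(3))
a=vis["top"][150*S:280*S,205*S:440*S];b=vis["side"][140*S:300*S,240*S:400*S]
cv2.imwrite("pics/ov.png",np.vstack([cv2.resize(a,(540,299)),np.hstack([cv2.resize(b,(300,300)),np.zeros((300,240,3),np.uint8)])]))
E
python3 m.py
```

```text
('top', 'side') [0.5755 0.2256 0.5809 0.2295] 8852.5
('top',) [0.5756 0.2245 0.5806 0.2309] 1918.0
('side',) [0.5715 0.232  0.5824 0.2217] 5079.5
('top', 'side') [ 0.4844 -0.0241  0.4841 -0.0311] 10056.0
('top',) [ 0.4848 -0.0253  0.4844 -0.0301] 2271.5
('side',) [ 0.4874 -0.0331  0.4997 -0.1534] 5661.0
('top', 'side') [ 0.461  -0.1812  0.4644 -0.1889] 11010.0
('top',) [ 0.4606 -0.1813  0.4641 -0.1893] 2499.5
('side',) [ 0.4676 -0.1636  0.4723 -0.1928] 7618.0
spoon1 [0.566 0.114 0.006]
spoon2 [0.445 0.11  0.006]
pe1 [ 0.583 -0.111  0.006]
pe2 [ 0.425 -0.109  0.006]
pinkN [0.473 0.22  0.11 ]
green [0.596 0.036 0.11 ]
pink2 [0.695 0.249 0.11 ]
```

View pics/ov.png

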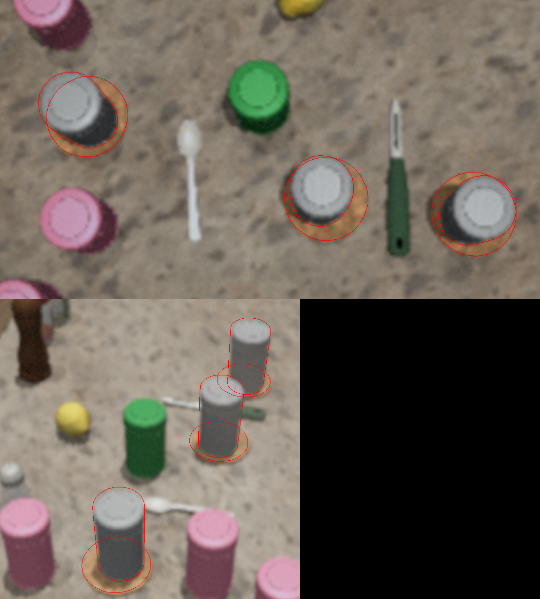

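```bash
cat > m2.py <<'E'
from h import *
im=load("top",cv2.imread("pics/top0.png"));o,_=masks(im)
for u in((236,194),(345,230),(414,239)):
    x0,y0=(u[0]-25)*S,(u[1]-25)*S
    sub=cv2.GaussianBlur(im[y0:y0+50*S,x0:x0+50*S],(0,0),2);h=cv2.cvtColor(sub,cv2.COLOR_BGR2HSV)
    m=((h[...,1]<38)&(h[...,2]>105)).astype(np.uint8);m=cv2.morphologyEx(m,cv2.MORPH_OPEN,np.ones((9,9)))
    c=max(cv2.findContours(m,0,1)[0],key=cv2.contourArea);e=cv2.fitEllipse(cv2.convexHull(c))
    uv=((np.array(e[0])+[x0,y0])+.5)/S-.5
    g=cv2.cvtColor(sub,cv2.COLOR_BGR2GRAY);H=cv2.HoughCircles(g,cv2.HOUGH_GRADIENT,1,20,param1=60,param2=12,minRadius=50,maxRadius=68)
    hc=[] if H is None else [((k[0]+x0+.5)/S-.5,(k[1]+y0+.5)/S-.5,k[2]/S) for k in H[0][:3]]
    print(uv.round(2),np.array(e[1])/S,ray("top",uv,.116).round(4)[:2],[(np.round(k,1),ray("top",k[:2],.116)[:2].round(4)) for k in hc])
    om=o[y0:y0+50*S,x0:x0+50*S].astype(np.uint8);om=cv2.morphologyEx(om,cv2.MORPH_OPEN,np.ones((5,5)))
    hull=cv2.convexHull(cv2.findNonZero(om))[:,0]
    P=np.array([ray("top",((q+[x0,y0])+.5)/S-.5,.006)[:2] for q in hull])
    from scipy.optimize import least_squares
    r=least_squares(lambda p:np.hypot(*(P-p).T)-.045,P.mean(0),loss="soft_l1",f_scale=.001)
    print("  coaster",r.x.round(4),np.round(1e3*np.abs(r.fun).mean(),2))
E
python3 m2.py
```

```text
[235.02 193.88] [25.89708519 27.32404327] [0.5761 0.225 ] [(array([235.2, 193.5,  13. ], dtype=float32), array([0.577 , 0.2245])), (array([241.5, 201.5,  13.6], dtype=float32), array([0.5579, 0.2098]))]
  coaster [0.5802 0.2308] 0.95
[344.84 230.2 ] [26.5923748  27.88378143] [ 0.4862 -0.0251] [(array([344.5, 231. ,  12.6], dtype=float32), array([ 0.4845, -0.0243]))]
  coaster [ 0.484  -0.0298] 1.0
[415.64 239.69] [26.9134903 27.3830719] [ 0.4613 -0.1826] [(array([414.8, 240. ,  12.9], dtype=float32), array([ 0.4606, -0.1806])), (array([403.2, 241.5,  13.2], dtype=float32), array([ 0.4579, -0.1549]))]
  coaster [ 0.4642 -0.1887] 1.06
```

Request:
drive_tool(
  rows=[
    [[0,0,0.02],[1.5,-1.2,0],8.5],
    [[0,0,0.04],[3,-2.4,0],8.5],
    [[0,0,0.04],[3.5,-2.7,0],8.5],
    [[0,0,0.04],[3.5,-2.7,0],8.5],
    [[0,0,0.04],[3.5,-2.7,0],8.5],
    [[0,0,0.04],[3.5,-2.7,0],8.5],
    [[0,0,0.04],[3.5,-2.7,0],8.5],
    [[0,0,0.03],[3.5,-2.7,0],8.5],
  ],
  force=40,
)

```text
clock: 1.1
position: [0.4201, 0.3519, 0.242]
ee_rot: [-0.0, -0.001, 1.0, -0.0]
contact_force: [0.6, 0.3, -0.9]
width: 0.0853
gripper_force: 0.0
```

Request:
drive_tool(
  rows=[
    [[0,0,0],[3.5,-2.8,0],8.5],
    [[0,0,0],[3.5,-2.8,0],8.5],
    [[0,0,0],[3.5,-2.7,0],8.5],
    [[0,0,0],[3.2,-2.5,0],8.5],
    [[0,0,0],[1.6,-1.5,0],8.5],
    [[0,0,0],[0.4,-0.5,-3],8.5],
    [[0,0,0],[0,0,-2],8.5],
    [[0,0,0],[0,0,0],8.5],
  ],
)

```text
clock: 2.1
position: [0.5745, 0.225, 0.1904]
ee_rot: [-0.002, -0.0, 1.0, -0.0]
contact_force: [-0.2, -0.1, 0.7]
width: 0.085
gripper_force: 0.0
```

```bash
cat > v.py <<'E'
import sys
from h import *
name=sys.argv[1];x,y=map(float,sys.argv[2:4]);out=[]
print({k:np.round(v,4) for k,v in manip.get_state().items() if k in("clock","position","contact_force","width","moment")})
for n,r in(("top",40),("side",60)):
    im=eyes.get_image(n);im=im[:,:,::-1].copy();cv2.imwrite(f"pics/raw_{n}_{name}.png",im);c=proj(n,[[x,y,.1]])[0].astype(int)
    s=im[max(0,c[1]-r):c[1]+r,max(0,c[0]-r):c[0]+r];out.append(cv2.resize(s,(400,400),interpolation=cv2.INTER_CUBIC))
cv2.imwrite(f"pics/{name}.png",np.hstack(out))
E
python3 v.py a .576 .225
```

```text
{'clock': np.float64(2.1), 'position': array([0.5745, 0.225 , 0.1904]), 'contact_force': array([-0.2154, -0.0564,  0.677 ]), 'moment': array([ 0.0287, -0.0007,  0.0064]), 'width': np.float64(0.085)}
```

View pics/a.png

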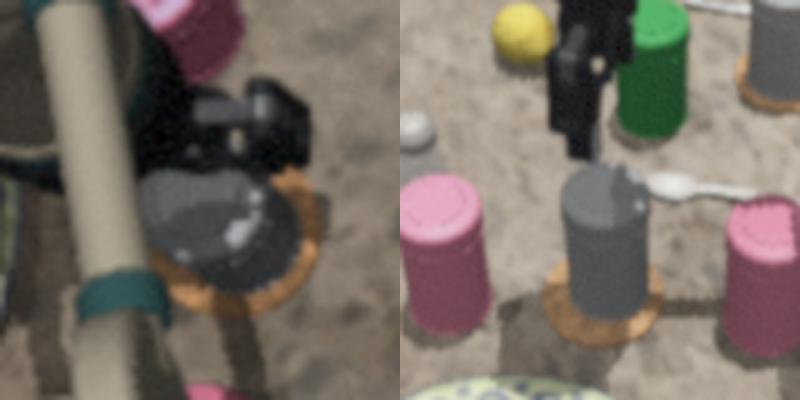

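Run:
```python
from h import *
c=proj("side",[[.576,.225,.1]])[0].astype(int)
for P in([.5745,.275,.19],[.5745,.175,.19],[.576,.225,.116],[.5745,.225,.116]): print(P,(proj("side",[P])[0]-c+60)*400/120+[400,0])
```

```text
[0.5745, 0.275, 0.19] [581.13249689 165.12748751]
[0.5745, 0.175, 0.19] [618.90121154  57.91436848]
[0.576, 0.225, 0.116] [602.05861129 185.6111401 ]
[0.5745, 0.225, 0.116] [604.18715203 185.95664602]
```

Request:
drive_tool(
  rows=[
    [[0,0,0],[0,0,-2],8.5],
    [[0,0,0],[0,0,-2],8.5],
    [[0,0,0],[0,0,-2],8.5],
    [[0,0,0],[0,0,-2],8.5],
    [[0,0,0],[0,0,-1.5],8.5],
    [[0,0,0],[0,0,-0.7],8.5],
    [[0,0,0],[0,0,0],8.5],
    [[0,0,0],[0,0,0],7.2],
  ],
)

```text
clock: 3.2
position: [0.5769, 0.2252, 0.0911]
ee_rot: [0.001, -0.0, 1.0, 0.0]
contact_force: [0.8, 0.4, -0.1]
width: 0.0723
gripper_force: 0.0
```

Request:
drive_tool(
  rows=[
    [[0,0,0],[0,0,0],6.8],
    [[0,0,0],[0,0,0],6.5],
    [[0,0,0],[0,0,0],6.2],
    [[0,0,0],[0,0,0],5.8],
    [[0,0,0],[0,0,0],5.5],
    [[0,0,0],[0,0,0],5.5],
  ],
  force=40,
)

```text
clock: 3.95
position: [0.5767, 0.2252, 0.0908]
ee_rot: [0.001, -0.0, 1.0, 0.0]
contact_force: [0.0, 0.1, 4.5]
width: 0.0607
gripper_force: 44.4
```

Request:
drive_tool(
  rows=[
    [[0,0,0],[0,0,0.2],5.5],
    [[0,0,0],[0,0,0.5],5.5],
    [[0,0,0],[0,0,1],5.5],
    [[0,0,0],[0,0,1.5],5.5],
    [[0,0,0],[0,0,1.5],5.5],
    [[0,0,0],[0,0,0.8],5.5],
    [[0,0,0],[0,0,0],5.5],
    [[0,0,0],[0,0,0],5.5],
  ],
)

```text
clock: 4.95
position: [0.5759, 0.225, 0.145]
ee_rot: [-0.0, -0.0, 1.0, -0.0]
contact_force: [-0.2, -1.2, -2.3]
width: 0.0604
gripper_force: 43.8
```

```bash
python3 v.py b .576 .225
python3 - <<'E'
from h import *
import time
print([ (eyes.get_image("top"),manip.get_state()["contact_force"].round(2))[1] for _ in range(4)])
E
```

```text
{'clock': np.float64(4.95), 'position': array([0.5759, 0.225 , 0.145 ]), 'contact_force': array([-0.1789, -1.1689, -2.2664]), 'moment': array([0.0253, 0.0297, 0.0157]), 'width': np.float64(0.0604)}
[array([-0.15,  0.01, -2.24]), array([ 0.42, -0.08, -2.01]), array([ 0.32,  0.06, -2.07]), array([-1.03,  0.08, -2.01])]
```

View pics/b.png

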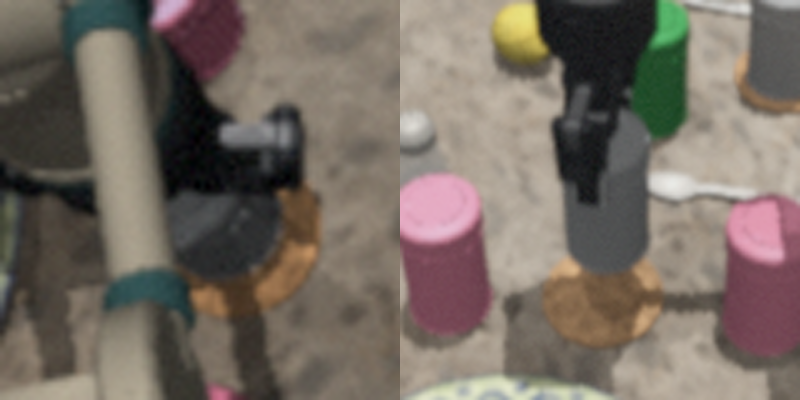

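```bash
cat > co.py <<'E'
import sys
from h import *
from scipy.optimize import least_squares
name=sys.argv[1];x,y=map(float,sys.argv[2:4])
for n in("top","side"):
    im=load(n,cv2.imread(f"pics/raw_{n}_{name}.png" if name!="0" else f"pics/{n}0.png"));c=proj(n,[[x,y,.006]])[0].astype(int)
    o=masks(im)[0].astype(np.uint8);w=np.zeros_like(o);cv2.circle(w,tuple(int(v) for v in c*S),26*S,1,-1);o=cv2.morphologyEx(o*w,cv2.MORPH_OPEN,np.ones((5,5)))
    hull=cv2.convexHull(cv2.findNonZero(o))[:,0]
    # densify hull only at actual vertices
    P=np.array([ray(n,(q+.5)/S-.5,.006)[:2] for q in hull])
    r=least_squares(lambda p:np.hypot(*(P-p).T)-.045,[x,y],loss="soft_l1",f_scale=.001)
    print(name,n,r.x.round(4),len(P),np.round(1e3*np.abs(r.fun).mean(),2))
E
for n in 0 a b; do python3 co.py $n .580 .23; done; python3 co.py 0 .484 -.03; python3 co.py 0 .464 -.188
python3 - <<'E'
from h import *
# tin in hand: fit tin outline in side, z bottom
im=load("side",cv2.imread("pics/raw_side_b.png"))
c=proj("side",[[.576,.225,.1]])[0].astype(int)
for x,y in((.576,.225),(.576,.230),(.571,.225)):
    for P in([x,y,.06],[x,y-.03,.06],[x,y+.03,.06],[x-.03,y,.06],[x+.03,y,.06]): print(P,((proj("side",[P])[0]-c+60)*400/120+[400,0]).round())
E
```

```text
0 top [0.5802 0.2308] 34 0.95
0 side [0.5734 0.2216] 14 3.07
a top [0.5806 0.2306] 30 0.7
a side [0.5773 0.2289] 19 2.48
b top [0.5807 0.231 ] 26 2.08
b side [0.5765 0.2297] 27 4.23
0 top [ 0.484  -0.0298] 33 1.0
0 top [ 0.4642 -0.1887] 34 1.06
[0.576, 0.225, 0.06] [604. 238.]
[0.576, 0.195, 0.06] [614. 207.]
[0.576, 0.255, 0.06] [594. 271.]
[0.5459999999999999, 0.225, 0.06] [646. 245.]
[0.606, 0.225, 0.06] [564. 232.]
[0.576, 0.23, 0.06] [603. 244.]
[0.576, 0.2, 0.06] [613. 212.]
[0.576, 0.26, 0.06] [592. 277.]
[0.5459999999999999, 0.23, 0.06] [644. 251.]
[0.606, 0.23, 0.06] [562. 237.]
[0.571, 0.225, 0.06] [611. 240.]
[0.571, 0.195, 0.06] [621. 208.]
[0.571, 0.255, 0.06] [601. 273.]
[0.5409999999999999, 0.225, 0.06] [652. 247.]
[0.601, 0.225, 0.06] [570. 233.]Traceback (most recent call last):
  File "co.py", line 8, in <module>
    hull=cv2.convexHull(cv2.findNonZero(o))[:,0]
         ~~~~~~~~~~~~~~^^^^^^^^^^^^^^^^^^^^
cv2.error: OpenCV(4.12.0) /io/opencv/modules/imgproc/src/convhull.cpp:143: error: (-215:Assertion failed) total >= 0 && (depth == CV_32F || depth == CV_32S) in function 'convexHull'

Traceback (most recent call last):
  File "co.py", line 8, in <module>
    hull=cv2.convexHull(cv2.findNonZero(o))[:,0]
         ~~~~~~~~~~~~~~^^^^^^^^^^^^^^^^^^^^
cv2.error: OpenCV(4.12.0) /io/opencv/modules/imgproc/src/convhull.cpp:143: error: (-215:Assertion failed) total >= 0 && (depth == CV_32F || depth == CV_32S) in function 'convexHull'
```

Request:
drive_tool(
  rows=[
    [[0,0,0],[0.2,0.3,0],5.5],
    [[0,0,0],[0.2,0.2,-1],5.5],
    [[0,0,0],[0,0,-1.5],5.5],
    [[0,0,0],[0,0,-1.5],5.5],
    [[0,0,0],[0,0,-0.7],5.5],
    [[0,0,0],[0,0,-0.4],5.5],
    [[0,0,0],[0,0,0],5.5],
    [[0,0,0],[0,0,0],5.5],
  ],
)

```text
clock: 6.25
position: [0.5807, 0.2301, 0.0948]
ee_rot: [0.001, -0.0, 1.0, 0.0]
contact_force: [-0.5, -0.1, -2.0]
width: 0.0606
gripper_force: 43.8
```

Request:
drive_tool(
  rows=[
    [[0,0,0],[0,0,-0.1],5.5],
    [[0,0,0],[0,0,-0.1],5.5],
    [[0,0,0],[0,0,0],5.5],
  ],
)

```text
clock: 6.62
position: [0.5803, 0.23, 0.0923]
ee_rot: [-0.0, -0.0, 1.0, 0.0]
contact_force: [0.4, 0.6, -2.9]
width: 0.0601
gripper_force: 43.8
```

Still hanging free (−2 to −3 N); lower in 1 mm steps.

Request:
drive_tool(
  rows=[
    [[0,0,0],[0,0,-0.1],5.5],
    [[0,0,0],[0,0,-0.05],5.5],
    [[0,0,0],[0,0,0],5.5],
  ],
)

```text
clock: 7.0
position: [0.5803, 0.23, 0.0908]
ee_rot: [0.0, -0.0, 1.0, 0.0]
contact_force: [-0.3, -1.1, -1.4]
width: 0.0604
gripper_force: 43.9
```

Request:
drive_tool(
  rows=[
    [[0,0,0],[0,0,-0.05],5.5],
    [[0,0,0],[0,0,-0.05],5.5],
    [[0,0,0],[0,0,0],5.5],
  ],
)

```text
clock: 7.38
position: [0.5804, 0.23, 0.0908]
ee_rot: [0.0, -0.0, 1.0, 0.0]
contact_force: [-2.1, 0.1, 6.2]
width: 0.0608
gripper_force: 44.6
```

Request:
drive_tool(
  rows=[
    [[0,0,0],[0,0,0.05],6.1],
    [[0,0,0],[0,0,0],6.3],
    [[0,0,0],[0,0,0],6.6],
    [[0,0,0],[0,0,0],7.2],
    [[0,0,0],[0,0,0],8],
    [[0,0,0],[0,0,0],8.5],
    [[0,0,0],[0,0,0],8.5],
    [[0,0,0],[0,0,0],8.5],
  ],
)

```text
clock: 8.38
position: [0.5803, 0.23, 0.0903]
ee_rot: [0.0, -0.0, 1.0, 0.0]
contact_force: [0.8, -0.8, -0.5]
width: 0.0847
gripper_force: 0.0
```

Request:
drive_tool(
  rows=[
    [[0,0,0],[0,0,0.5],8.5],
    [[0,0,0],[0,0,1.5],8.5],
    [[0,0,0],[0,0,2.5],8.5],
    [[0,0,0],[0,0,3],8.5],
    [[0,0,0],[0,0,2.5],8.5],
    [[0,0,0],[-1,-2.5,1],8.5],
    [[0,0,0],[-1.5,-4,0],8.5],
    [[0,0,0],[-1.5,-4,0],8.5],
  ],
)

```text
clock: 9.38
position: [0.5389, 0.123, 0.2006]
ee_rot: [-0.0, -0.0, 1.0, -0.0]
contact_force: [0.8, 0.2, 1.0]
width: 0.085
gripper_force: 0.0
```

Request:
drive_tool(
  rows=[
    [[0,0,0],[-1.5,-4,0],8.5],
    [[0,0,0],[-1.5,-4,0],8.5],
    [[0,0,0],[-1.5,-4,0],8.5],
    [[0,0,0],[-1,-2.5,-1],8.5],
    [[0,0,0],[0,-0.5,-2],8.5],
    [[0,0,0],[0,0,0],8.5],
  ],
)

```text
clock: 10.12
position: [0.483, -0.0258, 0.1694]
ee_rot: [-0.002, 0.001, 1.0, 0.0]
contact_force: [0.4, 0.9, -0.0]
width: 0.085
gripper_force: 0.0
```

```bash
python3 v.py c .56 .1
python3 - <<'E'
from h import *
ims=[]
for n,(a,b,c,d) in dict(top=(140,280,200,440),side=(150,310,240,400)).items():
    im=cv2.imread(f"pics/raw_{n}_c.png")[a:b,c:d];ims.append(cv2.resize(im,(im.shape[1]*400//im.shape[0]*1 if n=="side" else 400, 400 if n=="side" else 233),interpolation=cv2.INTER_CUBIC))
o=np.zeros((400,800,3),np.uint8);o[:233,:400]=ims[0];o[:,400:]=ims[1];cv2.imwrite("pics/c2.png",o)
E
python3 co.py c .58 .23
```

```text
{'clock': np.float64(10.125), 'position': array([ 0.483 , -0.0258,  0.1694]), 'contact_force': array([ 0.3973,  0.89  , -0.0011]), 'moment': array([0.008 , 0.0068, 0.0084]), 'width': np.float64(0.085)}
c top [0.5802 0.2306] 33 0.98
c side [0.5753 0.227 ] 17 2.18
```

View pics/c2.png

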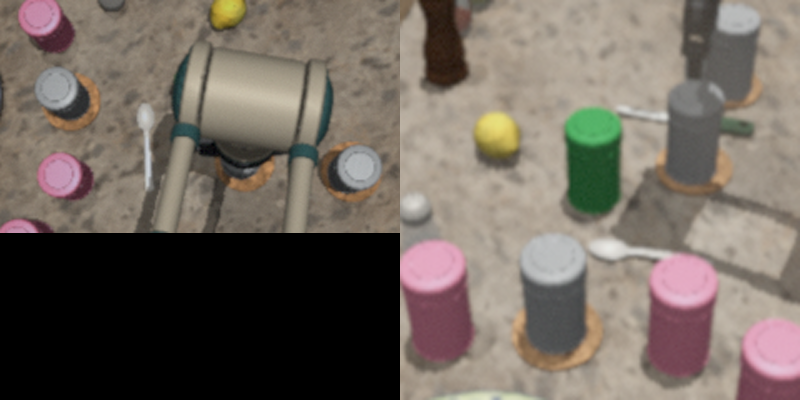

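Request:
drive_tool(
  rows=[
    [[0,0,0],[0.1,0.1,-2],8.5],
    [[0,0,0],[0,0,-2],8.5],
    [[0,0,0],[0,0,-2],8.5],
    [[0,0,0],[0,0,-1.4],8.5],
    [[0,0,0],[0,0,-0.5],8.5],
    [[0,0,0],[0,0,0],8.5],
    [[0,0,0],[0,0,0],7.2],
    [[0,0,0],[0,0,0],6.8],
  ],
)

```text
clock: 11.22
position: [0.4868, -0.024, 0.0919]
ee_rot: [0.001, -0.0, 1.0, -0.0]
contact_force: [0.2, 0.8, 0.5]
width: 0.0682
gripper_force: 0.0
```

Request:
drive_tool(
  rows=[
    [[0,0,0],[0,0,0],6.5],
    [[0,0,0],[0,0,0],6.2],
    [[0,0,0],[0,0,0],5.8],
    [[0,0,0],[0,0,0],5.5],
    [[0,0,0],[0,0,0],5.5],
  ],
)

```text
clock: 11.85
position: [0.4868, -0.0245, 0.0921]
ee_rot: [0.001, -0.0, 1.0, -0.0]
contact_force: [0.2, -2.4, 5.9]
width: 0.0607
gripper_force: 42.5
```

Request:
drive_tool(
  rows=[
    [[0,0,0],[0,0,0.2],5.5],
    [[0,0,0],[0,0,0.5],5.5],
    [[0,0,0],[0,0,1],5.5],
    [[0,0,0],[0,0,1.5],5.5],
    [[0,0,0],[0,0,1.5],5.5],
    [[0,0,0],[0,0,0.8],5.5],
    [[0,0,0],[0,0,0],5.5],
    [[0,0,0],[0,0,0],5.5],
  ],
)

```text
clock: 12.85
position: [0.4858, -0.0239, 0.1458]
ee_rot: [-0.001, -0.0, 1.0, 0.0]
contact_force: [0.1, 0.2, -5.3]
width: 0.0609
gripper_force: 44.8
```

```bash
python3 v.py d .484 -.028; python3 co.py d .484 -.03
python3 - <<'E'
from h import *
print([ (eyes.get_image("top"),manip.get_state()["contact_force"].round(2))[1] for _ in range(5)])
E
```

```text
{'clock': np.float64(12.85), 'position': array([ 0.4858, -0.0239,  0.1458]), 'contact_force': array([ 0.0692,  0.1569, -5.3125]), 'moment': array([-0.0253,  0.0033, -0.0159]), 'width': np.float64(0.0609)}
d top [ 0.4842 -0.0301] 30 1.0
d side [ 0.4773 -0.0357] 8 2.32
[array([-0.19,  0.81, -4.94]), array([-0.26,  0.18, -6.54]), array([ 0.1 , -0.82, -6.42]), array([ 0.32, -0.43, -5.6 ]), array([-0.63, -0.14, -4.39])]
```

View pics/d.png

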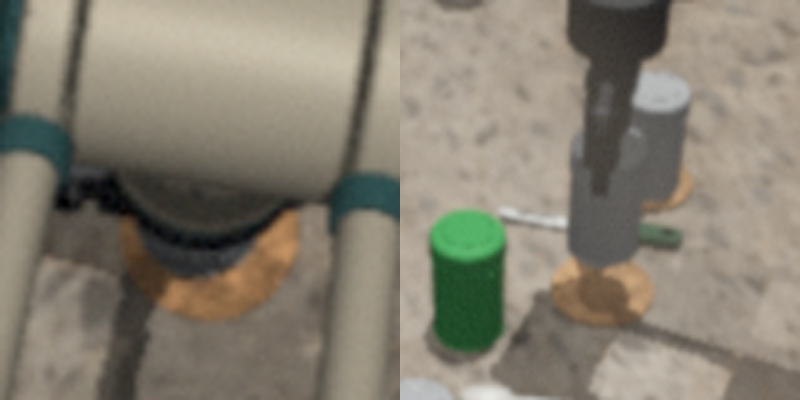

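Request:
drive_tool(
  rows=[
    [[0,0,0],[-0.1,-0.3,0],5.5],
    [[0,0,0],[-0.1,-0.3,-1],5.5],
    [[0,0,0],[0,0,-1.5],5.5],
    [[0,0,0],[0,0,-1.5],5.5],
    [[0,0,0],[0,0,-0.8],5.5],
    [[0,0,0],[0,0,-0.4],5.5],
    [[0,0,0],[0,0,0],5.5],
    [[0,0,0],[0,0,0],5.5],
  ],
)

```text
clock: 14.2
position: [0.4848, -0.03, 0.0948]
ee_rot: [0.001, -0.0, 1.0, -0.0]
contact_force: [-0.4, -0.3, -5.5]
width: 0.0606
gripper_force: 45.0
```

Request:
drive_tool(
  rows=[
    [[0,0,0],[0,0,-0.1],5.5],
    [[0,0,0],[0,0,-0.05],5.5],
    [[0,0,0],[0,0,-0.05],5.5],
    [[0,0,0],[0,0,0],5.5],
  ],
)

```text
clock: 14.7
position: [0.4843, -0.0299, 0.0923]
ee_rot: [-0.0, -0.0, 1.0, 0.0]
contact_force: [0.3, 0.1, -5.6]
width: 0.0603
gripper_force: 45.0
```

Request:
drive_tool(
  rows=[
    [[0,0,0],[0,0,-0.05],5.5],
    [[0,0,0],[0,0,-0.05],5.5],
    [[0,0,0],[0,0,0],5.5],
  ],
)

```text
clock: 15.08
position: [0.4847, -0.03, 0.0921]
ee_rot: [0.001, -0.0, 1.0, -0.0]
contact_force: [-1.8, 0.1, 5.3]
width: 0.0607
gripper_force: 45.9
```

Request:
drive_tool(
  rows=[
    [[0,0,0],[0,0,0.05],6.1],
    [[0,0,0],[0,0,0],6.3],
    [[0,0,0],[0,0,0],6.6],
    [[0,0,0],[0,0,0],7.2],
    [[0,0,0],[0,0,0],8],
    [[0,0,0],[0,0,0],8.5],
    [[0,0,0],[0,0,0],8.5],
    [[0,0,0],[0,0,0],8.5],
  ],
)

```text
clock: 16.08
position: [0.4843, -0.0299, 0.0918]
ee_rot: [0.0, -0.0, 1.0, 0.0]
contact_force: [-0.5, -0.7, -0.5]
width: 0.0848
gripper_force: 0.0
```

Request:
drive_tool(
  rows=[
    [[0,0,0],[0,0,0.5],8.5],
    [[0,0,0],[0,0,1.5],8.5],
    [[0,0,0],[0,0,2.5],8.5],
    [[0,0,0],[0,0,3],8.5],
    [[0,0,0],[0,0,2.5],8.5],
    [[0,0,0],[-0.4,-2.5,0],8.5],
    [[0,0,0],[-0.6,-4,0],8.5],
    [[0,0,0],[-0.6,-4,0],8.5],
  ],
)

```text
clock: 17.08
position: [0.4682, -0.1358, 0.1924]
ee_rot: [0.001, -0.001, 1.0, -0.0]
contact_force: [0.5, 0.0, 0.1]
width: 0.085
gripper_force: 0.0
```

Request:
drive_tool(
  rows=[
    [[0,0,0],[-0.6,-3.6,0],8.5],
    [[0,0,0],[-0.2,-1,-2],8.5],
    [[0,0,0],[0,0,0],8.5],
    [[0,0,0],[0,0,0],8.5],
  ],
)

```text
clock: 17.58
position: [0.4606, -0.1806, 0.1723]
ee_rot: [0.0, -0.0, 1.0, 0.0]
contact_force: [-1.0, -0.2, -0.5]
width: 0.085
gripper_force: 0.0
```

```bash
python3 v.py e .461 -.185; python3 co.py e .464 -.188
```

```text
{'clock': np.float64(17.575), 'position': array([ 0.4606, -0.1806,  0.1723]), 'contact_force': array([-1.0477, -0.224 , -0.5005]), 'moment': array([-0.011 , -0.0228, -0.0504]), 'width': np.float64(0.085)}
e top [ 0.4656 -0.1885] 24 0.93Traceback (most recent call last):
  File "co.py", line 8, in <module>
    hull=cv2.convexHull(cv2.findNonZero(o))[:,0]
         ~~~~~~~~~~~~~~^^^^^^^^^^^^^^^^^^^^
cv2.error: OpenCV(4.12.0) /io/opencv/modules/imgproc/src/convhull.cpp:143: error: (-215:Assertion failed) total >= 0 && (depth == CV_32F || depth == CV_32S) in function 'convexHull'
```

View pics/e.png

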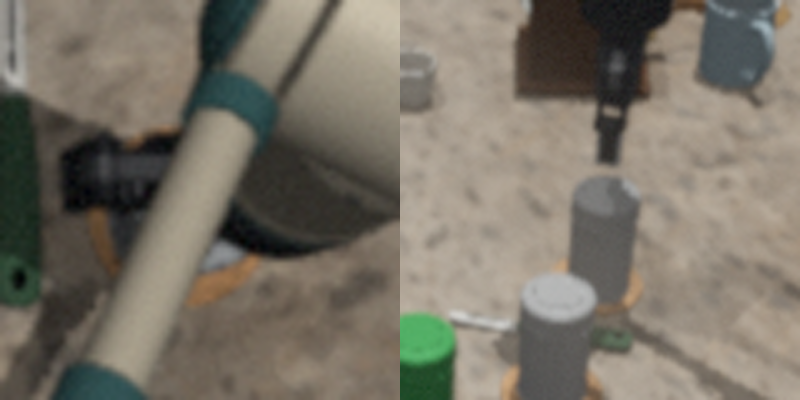

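The middle tin stands on its coaster, and the fingers are over the right tin (side crop, about (607,180)). Descend, grip and lift.

Request:
drive_tool(
  rows=[
    [[0,0,0],[0,0,-2],8.5],
    [[0,0,0],[0,0,-2],8.5],
    [[0,0,0],[0,0,-2],8.5],
    [[0,0,0],[0,0,-1.5],8.5],
    [[0,0,0],[0,0,-0.5],8.5],
    [[0,0,0],[0,0,0],8.5],
    [[0,0,0],[0,0,0],7.2],
    [[0,0,0],[0,0,0],6.8],
  ],
)

```text
clock: 18.68
position: [0.4607, -0.1811, 0.0925]
ee_rot: [0.001, -0.0, 1.0, -0.0]
contact_force: [0.7, 0.4, -1.0]
width: 0.0679
gripper_force: 0.0
```

Request:
drive_tool(
  rows=[
    [[0,0,0],[0,0,0],6.5],
    [[0,0,0],[0,0,0],6.2],
    [[0,0,0],[0,0,0],5.8],
    [[0,0,0],[0,0,0],5.5],
    [[0,0,0],[0,0,0],5.5],
  ],
)

```text
clock: 19.3
position: [0.4609, -0.1815, 0.0927]
ee_rot: [0.001, -0.0, 1.0, -0.001]
contact_force: [-0.2, -1.9, 5.7]
width: 0.0608
gripper_force: 42.5
```

Request:
drive_tool(
  rows=[
    [[0,0,0],[0,0,0.2],5.5],
    [[0,0,0],[0,0,0.5],5.5],
    [[0,0,0],[0,0,1],5.5],
    [[0,0,0],[0,0,1.5],5.5],
    [[0,0,0],[0,0,1.5],5.5],
    [[0,0,0],[0,0,0.8],5.5],
    [[0,0,0],[0,0,0],5.5],
    [[0,0,0],[0,0,0],5.5],
  ],
)

```text
clock: 20.3
position: [0.46, -0.1807, 0.1465]
ee_rot: [-0.0, -0.0, 1.0, 0.0]
contact_force: [0.1, -0.3, -1.8]
width: 0.0605
gripper_force: 43.8
```

```bash
python3 v.py f .461 -.185; python3 co.py f .464 -.188 2>/dev/null
python3 - <<'E'
from h import *
print([ (eyes.get_image("top"),manip.get_state()["contact_force"].round(2))[1] for _ in range(5)])
E
```

```text
{'clock': np.float64(20.3), 'position': array([ 0.46  , -0.1807,  0.1465]), 'contact_force': array([ 0.0739, -0.3112, -1.814 ]), 'moment': array([ 0.0583,  0.0247, -0.0318]), 'width': np.float64(0.0605)}
f top [ 0.4646 -0.1885] 25 1.46
[array([ 0.87, -0.79, -1.72]), array([ 0.55, -0.4 , -2.13]), array([-0.47, -0.04, -1.76]), array([ 0.35,  0.98, -1.64]), array([ 1.41,  0.09, -1.27])]
```

Request:
drive_tool(
  rows=[
    [[0,0,0],[0.2,-0.4,0],5.5],
    [[0,0,0],[0.2,-0.4,-1],5.5],
    [[0,0,0],[0,0,-1.5],5.5],
    [[0,0,0],[0,0,-1.5],5.5],
    [[0,0,0],[0,0,-0.8],5.5],
    [[0,0,0],[0,0,-0.4],5.5],
    [[0,0,0],[0,0,0],5.5],
    [[0,0,0],[0,0,0],5.5],
  ],
)

```text
clock: 21.65
position: [0.4647, -0.1891, 0.0952]
ee_rot: [0.0, -0.0, 1.0, -0.0]
contact_force: [-0.5, -0.9, -2.4]
width: 0.0606
gripper_force: 43.8
```

Request:
drive_tool(
  rows=[
    [[0,0,0],[0,0,-0.1],5.5],
    [[0,0,0],[0,0,-0.05],5.5],
    [[0,0,0],[0,0,-0.05],5.5],
    [[0,0,0],[0,0,0],5.5],
  ],
)

```text
clock: 22.15
position: [0.4643, -0.1889, 0.0928]
ee_rot: [-0.0, -0.0, 1.0, 0.0]
contact_force: [-0.5, 0.1, -2.1]
width: 0.0609
gripper_force: 43.8
```

Request:
drive_tool(
  rows=[
    [[0,0,0],[0,0,-0.05],5.5],
    [[0,0,0],[0,0,-0.05],5.5],
    [[0,0,0],[0,0,0],5.5],
  ],
)

```text
clock: 22.52
position: [0.4646, -0.1891, 0.0926]
ee_rot: [0.0, -0.0, 1.0, -0.0]
contact_force: [-1.0, 0.9, 4.5]
width: 0.0609
gripper_force: 44.4
```

Request:
drive_tool(
  rows=[
    [[0,0,0],[0,0,0.05],6.1],
    [[0,0,0],[0,0,0],6.3],
    [[0,0,0],[0,0,0],6.6],
    [[0,0,0],[0,0,0],7.2],
    [[0,0,0],[0,0,0],8],
    [[0,0,0],[0,0,0],8.5],
    [[0,0,0],[0,0,0],8.5],
    [[0,0,0],[0,0,0],8.5],
  ],
)

```text
clock: 23.52
position: [0.4643, -0.189, 0.0923]
ee_rot: [0.0, -0.0, 1.0, 0.0]
contact_force: [-0.1, -0.7, -0.5]
width: 0.0852
gripper_force: 0.0
```

Request:
drive_tool(
  rows=[
    [[0,0,0],[0,0,0.5],8.5],
    [[0,0,0],[0,0,1.5],8.5],
    [[0,0,0],[0,0,2.5],8.5],
    [[0,0,0],[0,0,3],8.5],
    [[0,0,0],[0,0,2.5],8.5],
    [[0,0,0],[0.4,2.5,0],8.5],
    [[0,0,0],[0.5,4,0],8.5],
    [[0,0,0],[0.5,4,0],8.5],
  ],
)

```text
clock: 24.52
position: [0.4787, -0.0832, 0.1937]
ee_rot: [0.001, 0.0, 1.0, -0.0]
contact_force: [0.4, 0.7, -0.7]
width: 0.0851
gripper_force: 0.0
```

Request:
drive_tool(
  rows=[
    [[0,0,0],[0.5,4,0],8.5],
    [[0,0,0],[0.1,1.4,0],8.5],
    [[0,0,0],[0,0,-2],8.5],
    [[0,0,0],[0,0,0],8.5],
  ],
)

```text
clock: 25.02
position: [0.4834, -0.0302, 0.1719]
ee_rot: [-0.001, -0.0, 1.0, -0.0]
contact_force: [-0.2, -0.3, 0.2]
width: 0.0851
gripper_force: 0.0
```

```bash
python3 v.py g .484 -.03; sed 's#pics/top0.png#pics/raw_top_g.png#' m2.py > m3.py; python3 m3.py 2>&1 | cut -c1-150
python3 - <<'E'
from h import *
ims=[]
for n,(a,b,c,d) in dict(top=(160,280,200,440),side=(140,300,240,400)).items():
    im=cv2.imread(f"pics/raw_{n}_g.png")[a:b,c:d];ims.append(cv2.resize(im,(400,200) if n=="top" else (400,400),interpolation=cv2.INTER_CUBIC))
o=np.zeros((400,800,3),np.uint8);o[:200,:400]=ims[0];o[:,400:]=ims[1];cv2.imwrite("pics/g2.png",o)
E
```

```text
{'clock': np.float64(25.025), 'position': array([ 0.4834, -0.0302,  0.1719]), 'contact_force': array([-0.2421, -0.3289,  0.2028]), 'moment': array([0.0218, 0.0143, 0.0082]), 'width': np.float64(0.0851)}
[232.86 192.3 ] [25.83509064 28.05618095] [0.5799 0.2301] [(array([233. , 192.5,  12.8], dtype=float32), array([0.5794, 0.2297])), (array([239.2, 200.
  coaster [0.5805 0.2304] 0.93
[350.34 242.41] [3.63855171 7.94320679] [ 0.4585 -0.0366] []
  coaster [ 0.484  -0.0309] 1.04
[419.06 237.94] [27.05253601 28.04843903] [ 0.465  -0.1905] [(array([418.2, 238.2,  13. ], dtype=float32), array([ 0.4644, -0.1886]))]
  coaster [ 0.4641 -0.189 ] 1.03
```

View pics/g2.png

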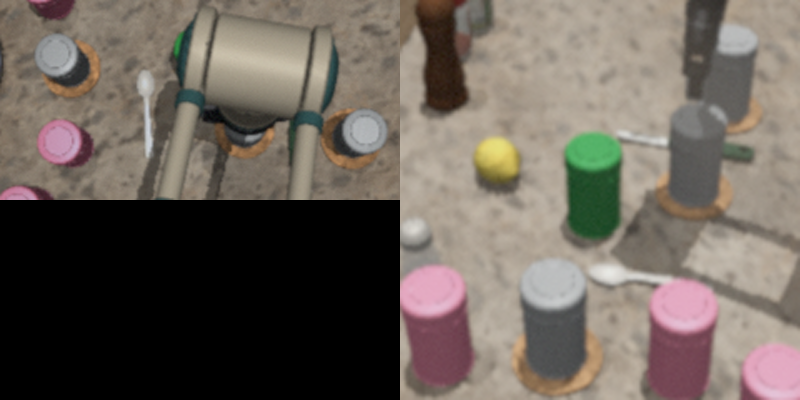

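The two light tins are centred on their coasters to within about 2 mm, and the middle (heavy) tin stands under the gripper. Grip it and lift 20 cm.

Request:
drive_tool(
  rows=[
    [[0,0,0],[0.1,0,-2],8.5],
    [[0,0,0],[0,0,-2],8.5],
    [[0,0,0],[0,0,-2],8.5],
    [[0,0,0],[0,0,-1.5],8.5],
    [[0,0,0],[0,0,-0.5],8.5],
    [[0,0,0],[0,0,0],8.5],
    [[0,0,0],[0,0,0],7.2],
    [[0,0,0],[0,0,0],6.8],
  ],
)

```text
clock: 26.12
position: [0.4858, -0.0301, 0.093]
ee_rot: [0.001, -0.0, 1.0, -0.0]
contact_force: [0.2, -0.3, 0.1]
width: 0.0677
gripper_force: 0.0
```

Request:
drive_tool(
  rows=[
    [[0,0,0],[0,0,0],6.5],
    [[0,0,0],[0,0,0],6.2],
    [[0,0,0],[0,0,0],5.8],
    [[0,0,0],[0,0,0],5.5],
    [[0,0,0],[0,0,0],5.5],
    [[0,0,0],[0,0,0],5.5],
  ],
)

```text
clock: 26.88
position: [0.4857, -0.0303, 0.0931]
ee_rot: [0.0, -0.0, 1.0, -0.0]
contact_force: [-1.1, -1.1, 5.2]
width: 0.0608
gripper_force: 42.5
```

Request:
drive_tool(
  rows=[
    [[0,0,0],[0,0,0.2],5.5],
    [[0,0,0],[0,0,0.5],5.5],
    [[0,0,0],[0,0,1],5.5],
    [[0,0,0],[0,0,1.6],5.5],
    [[0,0,0],[0,0,2],5.5],
    [[0,0,0],[0,0,2],5.5],
    [[0,0,0],[0,0,2],5.5],
    [[0,0,0],[0,0,2],5.5],
  ],
)

```text
clock: 27.88
position: [0.485, -0.0298, 0.2063]
ee_rot: [-0.0, -0.0, 1.0, 0.0]
contact_force: [1.0, 0.5, -5.7]
width: 0.0608
gripper_force: 44.8
```

Request:
drive_tool(
  rows=[
    [[0,0,0],[0,0,2],5.5],
    [[0,0,0],[0,0,2],5.5],
    [[0,0,0],[0,0,2],5.5],
    [[0,0,0],[0,0,1.7],5.5],
    [[0,0,0],[0,0,0.8],5.5],
    [[0,0,0],[0,0,0.2],5.5],
    [[0,0,0],[0,0,0],5.5],
    [[0,0,0],[0,0,0],5.5],
  ],
)

```text
clock: 28.88
position: [0.4849, -0.0299, 0.2916]
ee_rot: [-0.001, -0.0, 1.0, 0.0]
contact_force: [0.1, -0.1, -5.3]
width: 0.0609
gripper_force: 44.9
```

Request:
drive_tool(
  rows=[
    [[0,0,0],[0,0,0],5.5],
    [[0,0,0],[0,0,0],5.5],
    [[0,0,0],[0,0,0],5.5],
    [[0,0,0],[0,0,0],5.5],
  ],
)

```text
clock: 29.38
position: [0.4853, -0.03, 0.2923]
ee_rot: [0.0, -0.0, 1.0, 0.0]
contact_force: [0.2, 1.1, -6.1]
width: 0.0608
gripper_force: 44.9
```

Run:
```python
from h import *
out=[]
for n in C:
    im=eyes.get_image(n)[:,:,::-1]
    a,b,c,d=(140,280,200,440) if n=="top" else (60,300,220,460)
    out.append(cv2.resize(im[a:b,c:d],(400,233) if n=="top" else (400,400),interpolation=cv2.INTER_CUBIC))
o=np.zeros((400,800,3),np.uint8);o[:233,:400]=out[0];o[:,400:]=out[1];cv2.imwrite("pics/z.png",o)
s=manip.get_state();print(s["clock"],s["position"],s["contact_force"],abs(s["qd"]).max())
```

```text
29.475 [ 0.48532484 -0.02996081  0.29233004] [-4.53709376e-03  3.96901734e-01 -5.95144224e+00] 0.0011984164596132389
```

View pics/z.png

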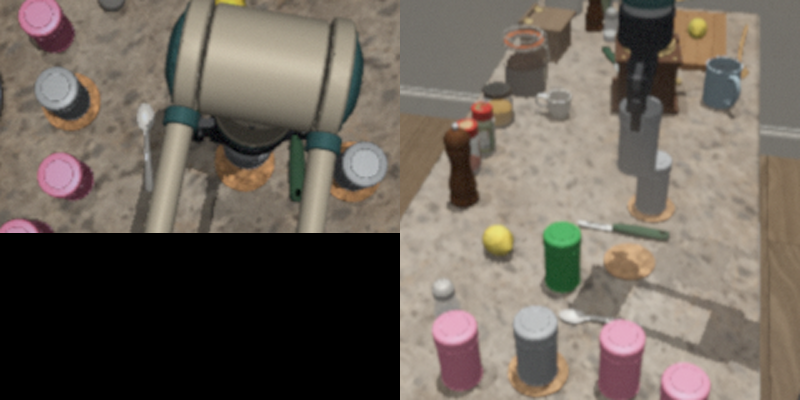

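The heavy tin hangs upright 20 cm above the empty middle coaster (side crop, about (640,140)). The other two stand on their coasters and nothing else has moved, so I'm handing in.

```bash
python3 -c "from rig import job; print(job.sign_off())"
```

```text
the job is handed in; nothing more can be done
None
```

The job is handed in at about 29.5 s: the heaviest tin (middle, about 0.56 kg) is held upright and still 20 cm above its coaster, and the two lighter tins (each about 0.2 kg) stand centred on the left and right coasters.

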